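Release the eccentric lock and slide the caramel rule home

TASK

Set the loose aluminium caramel rule against the fence of the wooden stop jig: with the fingertips, push the handle of the eccentric cam round until the cam's low point (the edge nearest its pivot) faces the slide's roller, and only then push the slide forward by its upright push plate until it is fully home, so that its jaw carries the rule up to the fence. Leave the cam at its low point and never touch the rule with the robot: only the jaw may move it. Leave the chocolate pieces and the steel cup around the jig where they are.

Things in the scene. Friction and masses are not known exactly. Their poses are not given: they have to be found in the camera images.
- stop_jig: Jig fixed to the table: wooden board 300 x 180 x 12 mm, with a slide along its right half (y = -45 mm), a cam on the left and a fence across the far end. Origin on the table under the board; x points forward along the slide (away from the robot, to the fence), y left, z up. The board spans x -100 to +200, y -90 to +90 mm. Position and yaw differ each time.
- follower_slide (a joint): The aluminium slide, m: 0 fully back, 0.034 fully home on its end stop (jig +x). Starts at 0 to 0.004, needs about 3 N, stays where left. It carries the push plate (rear), a 120 mm wide jaw (front, face at jig x = 125 mm at joint 0) and a left arm with the roller. Unless the cam is within about 0.35 rad of its low point, the roller strikes the cam before home.
- lock_cam (a joint): Cam angle about its upright pivot, rad, from jig +x to the line pivot-handle, anticlockwise from above. 0: low point faces the roller, handle points straight forward (jig +x). Range -0.8 to 2.75, no stop at 0. Starts at 1.7 to 2.6 (handle left or back left, slide blocked), so push the handle clockwise. About 4 N at the handle; stays where left.
- cam_axis (a point): Point on the cam's pivot axis, 63 mm above the table, at jig x = +30, y = +43 mm. The cam is a flat steel disc, 56 mm across, its centre 15 mm from the pivot towards the handle, so its low edge is 13 mm from the pivot and its high edge 43 mm. Nothing near the cam but the handle is higher than 42 mm.
- low_edge (a point): The cam's low point: the edge of the disc nearest its pivot, opposite the handle, 23 mm above the table. It is to face the roller.
- roller (a point): Centre of the slide's steel roller, 16 mm across, upright axis, under the end of the slide's left arm, 22 mm above the table; at jig x = -26 mm (slide at 0), y = +43 mm, so straight behind the cam's pivot.
- fence (a point): Middle of the near face of the fixed aluminium fence, 20 mm above the table. The fence is 150 mm long across the board, its top 28 mm above the table; near face at jig x = 173.5 mm.
- cam_handle (a point): Middle of the cam's handle, 63 mm above the table: an upright black round pin of 14 mm diameter, 70 mm from the pivot. It reaches from 41 to 85 mm above the table and stands on a flat lever 14 mm wide whose top is at 41 mm.
- push_plate (a point): Middle of the rear (robot side) face of the slide's upright push plate, 60 mm above the table. The plate is 44 mm wide (jig y), 12 mm thick, its top 82 mm above the table; below 29 mm the slide's bar begins, its rear end flush with the plate. Push it here along jig +x.
- caramel_rule: Loose square aluminium bar, 13 x 310 x 13 mm, lying across the board between jaw and fence; its origin is the centre of its underside, 12 mm above the table, its long side is its own y. Against the fence its origin is at jig x = about 167 mm.
- bark_1: Dark broken piece of chocolate, about 54x48x12 mm, on the table right of the jig; origin at the centre of its underside. To be left alone.
- bark_2: Lighter broken piece of chocolate, about 52x48x12 mm, on the table farther right of the jig; origin at the centre of its underside. To be left alone.
- bark_3: Dark broken piece of chocolate, about 47x54x12 mm, on the table left of the jig; origin at the centre of its underside. To be left alone.
- sample_cup_4: Empty small steel cup, 66 mm across, 33 mm high, on the table left of the jig; origin at the centre of its underside. To be left alone.
- bark_5: Lighter broken piece of chocolate, about 48x46x12 mm, on the table farther left of the jig; origin at the centre of its underside. To be left alone.

How it is judged:
On the way, in this order (a step that is already met when the one before it is completed fails the run):
1. the cam is turned to its low point (within 0.35 rad) with the slide still back (value of joint lock_cam between -0.35 and 0.35 rad and value of joint follower_slide below 0.016 m), for 0.2 s.
2. the slide is pushed fully home (within 2 mm) (value of joint follower_slide above 0.032 m), for 0.2 s.
At the end, for the whole second after the job is handed in: The slide is within 2 mm of fully home, the cam is within 0.35 rad of its low point, and the rule rests flat on the board between jaw and fence, within 5 mm of the fence and parallel to it within 0.05 rad (value of joint lock_cam between -0.35 and 0.35 rad and value of joint follower_slide above 0.032 m and x of caramel_rule in the frame of stop_jig between 0.162 and 0.1735 m and z of caramel_rule in the frame of stop_jig between 0.008 and 0.016 m and angle between the y axis of caramel_rule and the y axis of stop_jig, either way round below 0.05 rad and linear speed of caramel_rule below 0.01 m/s); the robot touches nothing.
It fails at once if the slide was pushed forward (beyond 16 mm) before the cam was at its low point (value of joint follower_slide above 0.016 m and (value of joint lock_cam above 0.5 rad or value of joint lock_cam below -0.5 rad)).
It fails at once if the robot touched the rule (contact force between any of the arm, the fingers and caramel_rule above 0.5 N).
It fails at once if the rule was lifted off the board (height (world z) of caramel_rule above 0.025 m).
It fails at once if a chocolate piece or the steel cup was moved by more than 15 mm (distance of any of bark_1, bark_2, bark_3, sample_cup_4, bark_5 from where it was at the start of the episode above 0.015 m).
It also fails if it takes over 51 s, if anything falls off the work surface, if the arm or the gripper's body presses on something with over 40 N, if the wrist force passes 120 N, or if a joint passes its speed limit or range.

ROBOT

A 6-joint arm with a two-finger parallel gripper is mounted at the origin on a cart in front of the work surface, level with it; the furniture and walls round the work are solid. World frame = base frame: x ahead of the robot, y to its left, z up, the work surface at z = 0. Lengths are in m, angles in rad, forces in N, time in s.
With the tool pointing down it reaches from about 0.225 to 0.875 m from the base axis. Payload 3.4 kg.
Tool frame: the origin (TCP) lies at the very end of the fingers, on their centre line; the grasp point (between the pads) lies 19 mm behind it (manip.grasp_offset is the distance from the TCP to the grasp point, in m); x points along the fingers, y is the direction in which the jaws open and shut, and the axes are right-handed (so a half turn about x gives the same grasp; the last joint's range is limited). The gripper opens to 85 mm and grips with 20 to 120 N. Pads are 22 mm wide; open, the fingers measure 114 mm over their backs; the gripper's body (76 mm by 85 mm) begins 54 mm behind the grasp point. The pads swing forward as they close: fully open they stand 13 mm farther back than shut.
Start: joints at [-1.303, 0.276, 1.505, -0, 1.361, -0.121], TCP at [0.218, -0.532, 0.197] pointing down, gripper open.
Joint ranges: [-2.89, 2.89], [-0.75, 2.08], [0.22, 2.7], [-1.18, 4.32], [0.11, 2.71], [-2.7, 2.7]. Speed limits (rad/s): [2.57, 2.57, 3.14, 3.14, 3.14, 3.14].

INTERFACE

Orientations are given as a unit quaternion [w, x, y, z].
In Python, from rig import manip gives the robot as it stands.
- The arm moves only by the tool step_arm, never from a script. Its argument "increments" is a list of rows, each an object with "grip": the opening, from 0 (shut) to 1 (fully open); "delta_pos": the shift along the world's x, y, z in m, a list of three; "twist": the turn about the world's z in degrees. A call has 1 to 10 rows; each row shifts and turns the commanded pose from where the row before left it; what a row does not reach is not made up. A row lasts 1/12 s, in which the tool goes at most 41.7 mm and 7.16 degrees, less where a joint would pass 70% of its speed; a pose out of reach is approached as far as the arm can. A call with a gripper value outside its range is refused whole. The fingers move at their own pace and stop on an object; "force" is the grip in N (left out, the last holds). Time passes only in rows, so rows that do not move let the fingers close. It gives the time, the measured TCP pose, the force and the opening at its end, in the units of the state.
- manip.get_state(): the state, without advancing time (a new reading comes with each control period).
- manip.get_image(name): name is "scene" or "top"; returns a dict with "img" (480x640x3 uint8, red, green, blue), "fx", "fy", "cx", "cy" (pixels), "rvec" (rotation vector, rad) and "tvec" (3), from world to camera coordinates, as OpenCV has them. Camera axes: x right, y down, z forward; pixel columns grow to the right and rows downward; lengths in m; the calibration is good to about 2 mm. A picture is of the moment at which its call begins. There is no depth.
- manip.sign_off(): hands the job in, once; it reports no verdict.
The state is a dict: "clock": time; "qpos": joint angles; "qd": joint speeds; "effort": joint torques, N m; "position": TCP position; "ee_rot": TCP orientation; "contact_force": force on the tool from outside, world axes, zero at the start; "moment": the same for the moment, N m; "width": finger opening in m.
Only numpy, scipy, OpenCV 4.12 (cv2) and the standard library are available. Lean on these libraries where they do the work, as an engineer would, in place of code of your own. Each camera call takes 0.05 s, during which the arm holds its last target. There are 200 camera calls.

## Working session

There is one attempt and no reset: what is moved stays moved. The work goes in short steps, Python scripts to look and compute and a tool call to move; the robot and the scene stay as the last step left them, time stands still between calls to the robot, and variables do not carry over. Pictures are saved under pics/ and viewed, about 8 in all and at most 12, crops included, and the job is handed in when it is done.

Besides the shell and the picture viewer there is one more tool, called after "Call:" as name(argument=value, ...), one argument or row to a line, values as JSON. step_arm: Moves the arm, as the interface text tells. Its arguments: {"type":"object","properties":{"increments":{"type":"array"},"force":{"type":"number"}},"required":["increments"]}

```bash
mkdir -p pics
cat > h.py <<'E'
import numpy as np, cv2
from rig import manip
def snap(n,f):
    d=manip.get_image(n); cv2.imwrite(f,cv2.cvtColor(d['img'],cv2.COLOR_RGB2BGR)); return d
def ray(d,u,v,z):
    R=cv2.Rodrigues(np.array(d['rvec'],float))[0]; t=np.array(d['tvec'],float).ravel()
    c=-R.T@t; r=R.T@np.array([(u-d['cx'])/d['fx'],(v-d['cy'])/d['fy'],1])
    return c+r*(z-c[2])/r[2]
def proj(d,p):
    R=cv2.Rodrigues(np.array(d['rvec'],float))[0]; q=R@np.array(p)+np.array(d['tvec'],float).ravel()
    return np.array([d['fx']*q[0]/q[2]+d['cx'],d['fy']*q[1]/q[2]+d['cy']])
E
python3 - <<'E'
from h import *
for n in('top','scene'):
    d=snap(n,f'pics/{n}1.png'); np.save(n+'.npy',{k:v for k,v in d.items()},allow_pickle=True)
    R=cv2.Rodrigues(np.array(d['rvec'],float))[0]; print(n,-R.T@np.array(d['tvec']).ravel())
print(manip.get_state())
E
```

```text
top [0.54516384 0.0245973  1.07297657]
scene [0.0580371  0.78725758 0.74257333]
{'clock': 0.1, 'qpos': array([-1.30303579e+00,  2.76531913e-01,  1.50600873e+00,  5.49582966e-08,
        1.36070044e+00, -1.20986443e-01]), 'qd': array([-0.00014414, -0.00106698, -0.00398435, -0.00043654, -0.00074987,
       -0.00127782]), 'effort': array([-1.79117505e-04, -4.17703521e+01, -2.46405959e+01, -3.82674043e-04,
        5.75309474e-03, -1.38469059e-05]), 'position': array([ 0.2178034 , -0.53158272,  0.19622529]), 'ee_rot': array([-0.1359977 , -0.69374822, -0.13716018,  0.69383364]), 'contact_force': array([-0.81244261,  0.00745653, -0.75509159]), 'moment': array([-0.01472459,  0.03392154,  0.03508001]), 'width': 0.08536364001624583}
```

View pics/top1.png

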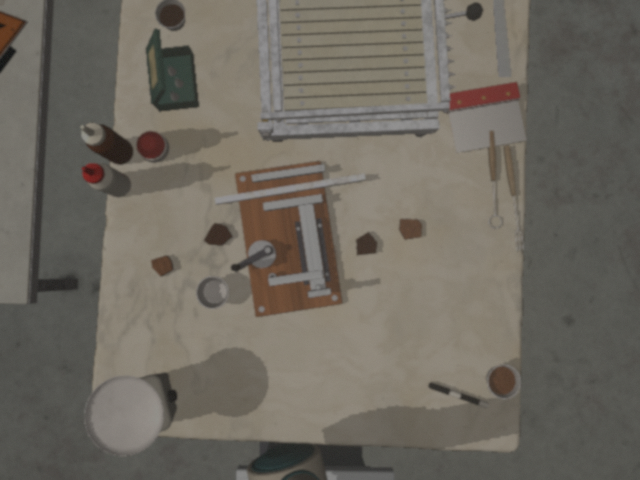

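View pics/scene1.png

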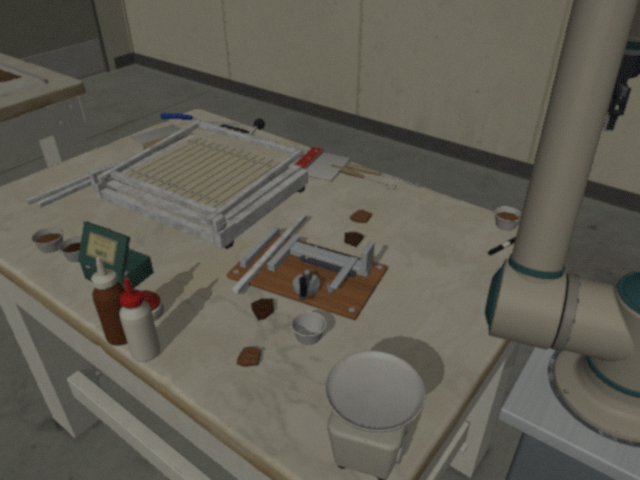

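Top view: the board's corners are near (236,174), (325,162), (342,303) and (257,317). The handle is dark, running from (268,250) to (235,268), and the push plate is near (319,293). Next I'll measure the board.

Run:
```python
from h import *
d=np.load('top.npy',allow_pickle=True).item()
im=cv2.cvtColor(d['img'],cv2.COLOR_RGB2HSV)
m=((im[...,0]<15)&(im[...,1]>95)&(im[...,2]>50)).astype(np.uint8)
n,l,s,c=cv2.connectedComponentsWithStats(m)
roi=np.zeros_like(m); roi[155:325,228:350]=1; m*=roi
n,l,s,c=cv2.connectedComponentsWithStats(m)
k=[i for i in range(1,n) if s[i,4]>100]; print(s[k])
pts=np.argwhere(np.isin(l,k))[:,::-1]
w=np.array([ray(d,u,v,.012)[:2] for u,v in pts],np.float32)
r=cv2.minAreaRect(w); print(r, cv2.boxPoints(r))
b=cv2.boxPoints(r); b=b[np.argsort(b[:,0])]
near,far=b[:2].mean(0),b[2:].mean(0); ax=far-near; yaw=np.arctan2(ax[1],ax[0])
e=ax/np.linalg.norm(ax); o=(near+far)/2-e*.05
print('yaw',yaw,np.degrees(yaw),'origin',o)
np.save('jig.npy',[*o,yaw])
def J(x,y,z): return np.array([o[0]+e[0]*x-e[1]*y,o[1]+e[1]*x+e[0]*y,z])
P={'pivot':J(.03,.043,.063),'fence':J(.1735,0,.02),'plate':J(-.075,-.045,.06),'roller':J(-.026,.043,.022)}
big=cv2.resize(cv2.cvtColor(d['img'][150:330,200:400],cv2.COLOR_RGB2BGR),None,fx=4,fy=3.3*4/3.3)
for k,p in P.items():
    u=proj(d,p); print(k,p,u); cv2.circle(big,tuple(int(q) for q in ((u-[200,150]+.5)*4)),4,(0,255,0),1)
for x in(-.1,.2):
  for y in(-.09,.09):
    u=proj(d,J(x,y,.012)); cv2.circle(big,tuple(int(q) for q in ((u-[200,150]+.5)*4)),3,(255,0,0),1)
cv2.imwrite('pics/big1.png',big[:600])
```

```text
[[ 236  162   86   30  783]
 [ 240  189  101  127 5576]]
((0.6192562580108643, 0.06546026468276978), (0.2952428460121155, 0.1760668009519577), 9.809252738952637) [[ 0.45879486  0.1270566 ]
 [ 0.48879114 -0.04643618]
 [ 0.7797177   0.00386393]
 [ 0.7497214   0.17735672]]
yaw 0.17120373 9.809251 origin [0.56998724 0.05694183]
pivot [0.59222281 0.10442425 0.063     ] [266.57199929 249.2453173 ]
fence [0.7409507  0.08650079 0.02      ] [278.93855457 177.98581071]
plate [ 5.03750324e-01 -1.77931041e-04  6.00000000e-02] [319.27513559 295.89833035]
roller [0.53704154 0.09488361 0.022     ] [272.13698634 277.60892378]
```

View pics/big1.png

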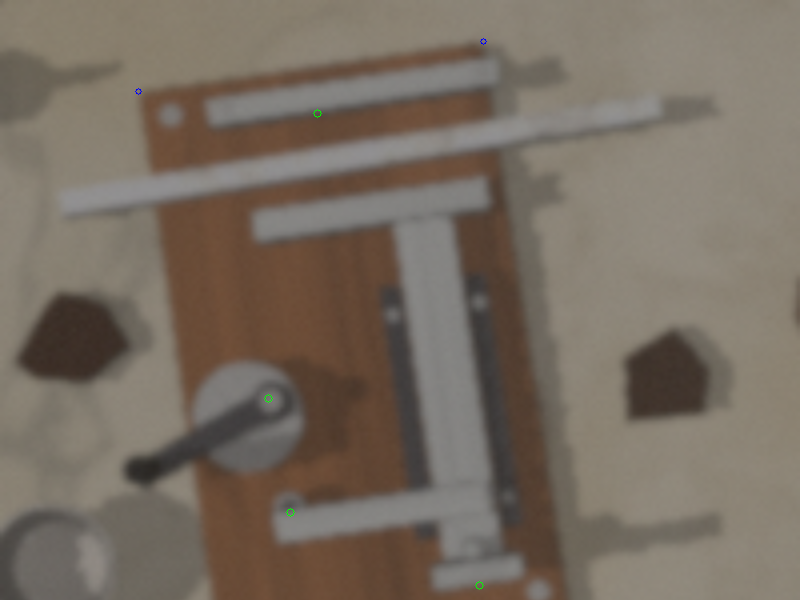

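The projected pivot and fence points land on the actual parts. The handle's pin top is at about (235.5,266.8), and the plate's rear top edge runs from (309,297.5) to (331,293.5). I'll work out those positions and the waypoints.

```bash
cat >> h.py <<'E'
try:
    jo=np.load('jig.npy')
    def J(x,y): c,s=np.cos(jo[2]),np.sin(jo[2]); return np.array([jo[0]+c*x-s*y,jo[1]+s*x+c*y])
    def Ji(p): c,s=np.cos(jo[2]),np.sin(jo[2]); d=np.array(p[:2])-jo[:2]; return np.array([c*d[0]+s*d[1],-s*d[0]+c*d[1]])
except Exception: pass
E
python3 - <<'E'
from h import *
d=np.load('top.npy',allow_pickle=True).item()
a=lambda x,y:(200+x/4-.5,150+y/4-.5)
h=Ji(ray(d,*a(143,466),.083)); v=h-[.03,.043]; th=np.arctan2(v[1],v[0]); print('handle jig',h,'r',np.hypot(*v),'th',th)
for p in((436,591),(524,577)): print('plate',Ji(ray(d,*a(*p),.082)))
for p in((60,213),(660,120)): print('rule near edge',Ji(ray(d,*a(*p),.012)))
for p in((255,240),(488,207)): print('jaw near edge',Ji(ray(d,*a(*p),.03)))
for p in((208,128),(495,86)): print('fence near',Ji(ray(d,*a(*p),.028)))
for t in np.arange(th+.5,.25,-.3).tolist()+[.3]:
    print(round(t,2),J(.03+.07*np.cos(t),.043+.07*np.sin(t)).round(3))
for x in(-.12,-.1,-.05):print('plate line',x,J(x,-.045).round(3))
from scipy.spatial.transform import Rotation as R
q=manip.get_state()['ee_rot'];print(R.from_quat(np.r_[q[1:],q[0]]).as_matrix().round(3))
E
```

```text
handle jig [0.0060784  0.10502544] r 0.06647855481184681 th 1.9388919523852717
plate [-0.07346649 -0.02396515]
plate [-0.07321383 -0.06638047]
rule near edge [0.14353207 0.13844082]
rule near edge [ 0.14603767 -0.17446651]
jaw near edge [0.11254184 0.04039747]
jaw near edge [ 0.11182915 -0.07862292]
fence near [0.17295604 0.05590545]
fence near [ 0.17300074 -0.09158791]
2.44 [0.532 0.14 ]
2.14 [0.545 0.156]
1.84 [0.562 0.168]
1.54 [0.583 0.174]
1.24 [0.603 0.174]
0.94 [0.623 0.167]
0.64 [0.64  0.155]
0.34 [0.653 0.139]
0.3 [0.655 0.136]
plate line -0.12 [ 0.459 -0.008]
plate line -0.1 [ 0.479 -0.004]
plate line -0.05 [0.528 0.004]
[[-0.     0.379 -0.925]
 [ 0.002 -0.925 -0.379]
 [-1.    -0.002 -0.   ]]
```

Call:
step_arm(
  increments=[
    {"grip": 0, "delta_pos": [0.015, 0.033, -0.002], "twist": -1.2},
    {"grip": 0, "delta_pos": [0.015, 0.033, -0.002], "twist": -1.2},
    {"grip": 0, "delta_pos": [0.015, 0.033, -0.002], "twist": -1.2},
    {"grip": 0, "delta_pos": [0.015, 0.033, -0.002], "twist": -1.2},
    {"grip": 0, "delta_pos": [0.015, 0.033, -0.002], "twist": -1.2},
    {"grip": 0, "delta_pos": [0.015, 0.033, -0.002], "twist": -1.2},
    {"grip": 0, "delta_pos": [0.015, 0.033, -0.002], "twist": -1.2},
    {"grip": 0, "delta_pos": [0.015, 0.033, -0.002], "twist": -1.2},
    {"grip": 0, "delta_pos": [0.015, 0.033, -0.002], "twist": -1.2},
    {"grip": 0, "delta_pos": [0.015, 0.033, -0.002], "twist": -1.2},
  ],
)

```text
clock: 0.93
position: [0.368, -0.2003, 0.1768]
ee_rot: [-0.063, -0.704, -0.063, 0.704]
contact_force: [0.9, -0.5, -0.6]
width: 0.0004
```

Call:
step_arm(
  increments=[
    {"grip": 0, "delta_pos": [0.016, 0.033, -0.002], "twist": 0},
    {"grip": 0, "delta_pos": [0.016, 0.033, -0.002], "twist": 0},
    {"grip": 0, "delta_pos": [0.016, 0.033, -0.002], "twist": 0},
    {"grip": 0, "delta_pos": [0.016, 0.033, -0.002], "twist": 0},
    {"grip": 0, "delta_pos": [0.016, 0.033, -0.002], "twist": 0},
    {"grip": 0, "delta_pos": [0.016, 0.033, -0.002], "twist": 0},
    {"grip": 0, "delta_pos": [0.016, 0.033, -0.002], "twist": 0},
    {"grip": 0, "delta_pos": [0.016, 0.033, -0.002], "twist": 0},
    {"grip": 0, "delta_pos": [0.016, 0.033, -0.002], "twist": 0},
    {"grip": 0, "delta_pos": [0, 0, 0], "twist": 0},
  ],
)

```text
clock: 1.77
position: [0.5144, 0.1005, 0.1582]
ee_rot: [0.064, 0.705, 0.066, -0.703]
contact_force: [0.4, -0.3, -0.5]
width: -0.0002
```

Call:
step_arm(
  increments=[
    {"grip": 0, "delta_pos": [0.01, 0.025, 0], "twist": 0},
    {"grip": 0, "delta_pos": [0, 0, -0.035], "twist": 0},
    {"grip": 0, "delta_pos": [0, 0, -0.035], "twist": 0},
    {"grip": 0, "delta_pos": [0, 0, -0.02], "twist": 0},
    {"grip": 0, "delta_pos": [0, 0, -0.014], "twist": 0},
    {"grip": 0, "delta_pos": [0, 0, 0], "twist": 0},
  ],
)

```text
clock: 2.27
position: [0.5186, 0.1192, 0.0515]
ee_rot: [-0.063, -0.701, -0.063, 0.707]
contact_force: [-0.3, 0.8, -0.8]
width: 0.0001
```

Run:
```python
from h import *
d=snap('scene','pics/s2.png'); im=cv2.imread('pics/s2.png')[220:370,220:420]; cv2.imwrite('pics/s2c.png',cv2.resize(im,None,fx=4,fy=4))
s=manip.get_state(); print(s['position'],Ji(s['position']),s['contact_force'])
a=2.65
t=[.0]
print([ (round(x,2),J(.03+.07*np.cos(x),.043+.07*np.sin(x)).round(4).tolist()) for x in np.linspace(2.65,.3,17)])
```

```text
[0.52018702 0.11937193 0.05337644] [-0.03843603  0.07000179] [ 0.05967515 -0.1820732   0.36739487]
[(np.float64(2.65), [0.5258, 0.1265]), (np.float64(2.5), [0.5297, 0.136]), (np.float64(2.36), [0.535, 0.1448]), (np.float64(2.21), [0.5415, 0.1527]), (np.float64(2.06), [0.5491, 0.1596]), (np.float64(1.92), [0.5577, 0.1653]), (np.float64(1.77), [0.567, 0.1697]), (np.float64(1.62), [0.5768, 0.1727]), (np.float64(1.48), [0.5869, 0.1742]), (np.float64(1.33), [0.5972, 0.1742]), (np.float64(1.18), [0.6074, 0.1728]), (np.float64(1.03), [0.6172, 0.1698]), (np.float64(0.89), [0.6265, 0.1654]), (np.float64(0.74), [0.6351, 0.1598]), (np.float64(0.59), [0.6427, 0.1529]), (np.float64(0.45), [0.6493, 0.145]), (np.float64(0.3), [0.6546, 0.1362])]
```

View pics/s2c.png

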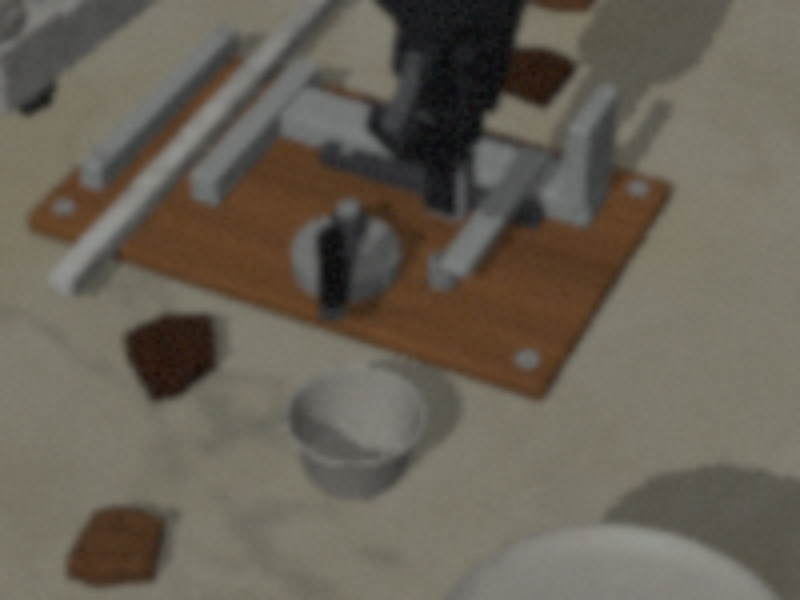

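The closed fingertips are behind the handle, clear of the roller arm. Next I push the handle round its circle.

Call:
step_arm(
  increments=[
    {"grip": 0, "delta_pos": [0.008, 0.0155, 0], "twist": 0},
    {"grip": 0, "delta_pos": [0.0053, 0.0088, 0], "twist": 0},
    {"grip": 0, "delta_pos": [0.0065, 0.008, 0], "twist": 0},
    {"grip": 0, "delta_pos": [0.0076, 0.007, 0], "twist": 0},
    {"grip": 0, "delta_pos": [0.0086, 0.0057, 0], "twist": 0},
    {"grip": 0, "delta_pos": [0.0093, 0.0044, 0], "twist": 0},
    {"grip": 0, "delta_pos": [0.0098, 0.003, 0], "twist": 0},
    {"grip": 0, "delta_pos": [0.01, 0.0015, 0], "twist": 0},
    {"grip": 0, "delta_pos": [0.01, 0, 0], "twist": 0},
  ],
)

```text
clock: 3.07
position: [0.5983, 0.1739, 0.0549]
ee_rot: [0.063, 0.704, 0.063, -0.704]
contact_force: [0.0, -0.2, 0.4]
width: 0.0002
```

Call:
step_arm(
  increments=[
    {"grip": 0, "delta_pos": [0.01, -0.0014, 0], "twist": 0},
    {"grip": 0, "delta_pos": [0.0098, -0.003, 0], "twist": 0},
    {"grip": 0, "delta_pos": [0.0093, -0.0044, 0], "twist": 0},
    {"grip": 0, "delta_pos": [0.0086, -0.0056, 0], "twist": 0},
    {"grip": 0, "delta_pos": [0.0076, -0.0069, 0], "twist": 0},
    {"grip": 0, "delta_pos": [0.006, -0.007, 0], "twist": 0},
    {"grip": 0, "delta_pos": [0, 0, 0], "twist": 0},
  ],
)

```text
clock: 3.65
position: [0.6499, 0.1434, 0.055]
ee_rot: [0.063, 0.705, 0.062, -0.704]
contact_force: [0.3, -0.5, 0.6]
width: -0.0001
```

Run:
```python
from h import *
d=snap('scene','pics/s3.png'); im=cv2.imread('pics/s3.png')[220:370,220:420]; cv2.imwrite('pics/s3c.png',cv2.resize(im,None,fx=4,fy=4))
s=manip.get_state(); p=Ji(s['position'])-[.03,.043];print(s['position'],'tool th',np.arctan2(p[1],p[0]),np.hypot(*p),s['contact_force'])
for t in(0,.2,.4,.6):
    q=J(.03+.07*np.cos(t),.043+.07*np.sin(t)); print(t,(proj(d,[*q,.063])-[220,220]+.5)*4)
np.save('s3.npy',d,allow_pickle=True)
```

```text
[0.64886727 0.14423723 0.05491346] tool th 0.4414373709044054 0.06923632848881583 [-0.04037635  0.37841957  1.03378062]
0 [226.34272023 139.40394469]
0.2 [215.08896695 154.79975813]
0.4 [208.82857654 171.35348692]
0.6 [207.96092038 188.44454344]
```

View pics/s3c.png

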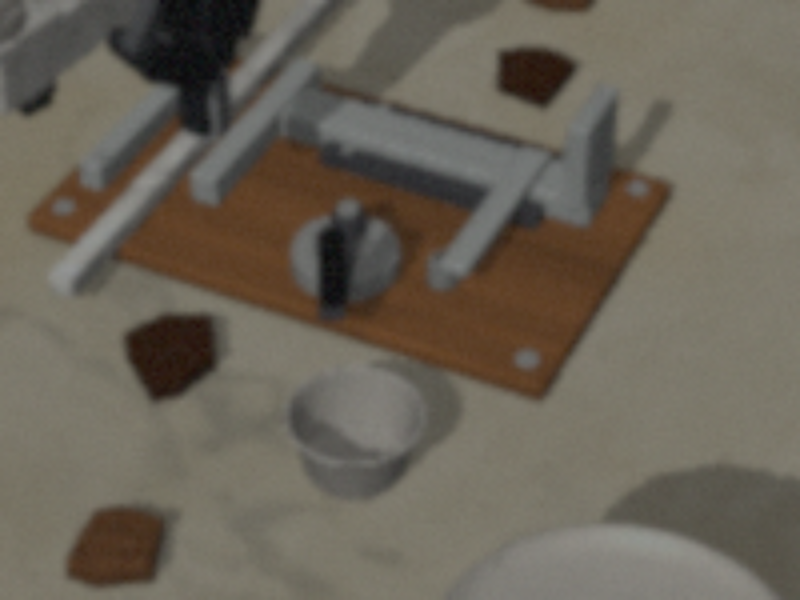

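The handle has not moved, and the fingertips look displaced from where the pose says. I'll compare projections with the pictures in both views.

Run:
```python
from h import *
d=np.load('s3.npy',allow_pickle=True).item()
P=manip.get_state()['position']
f=lambda p:((proj(d,p)-[220,220]+.5)*4).round()
print('tip',f(P),'pivot63',f([*J(.03,.043),.063]),'pivot 42',f([*J(.03,.043),.042]))
for n,x,y in(('plate lt',-.073,-.023),('plate rt',-.073,-.067)):print(n,f([*J(x,y),.082]))
for x in(-.1,.2):
  for y in(-.09,.09):print('corner',x,y,f([*J(x,y),.012]))
t=snap('top','pics/t3.png'); print('top tip',((proj(t,P)-[200,150]+.5)*4).round(), 'tip at z.15',((proj(t,P+[0,0,.1])-[200,150]+.5)*4).round())
cv2.imwrite('pics/t3c.png',cv2.resize(cv2.imread('pics/t3.png')[150:300,200:400],None,fx=4,fy=4))
```

```text
tip [211. 187.] pivot63 [346. 176.] pivot 42 [347. 208.]
plate lt [586. 130.]
plate rt [618.  85.]
corner -0.1 -0.09 [672. 180.]
corner -0.1 0.09 [541. 386.]
corner 0.2 -0.09 [197.  41.]
corner 0.2 0.09 [ 23. 213.]
top tip [192. 283.] tip at z.15 [166. 260.]
```

View pics/t3c.png

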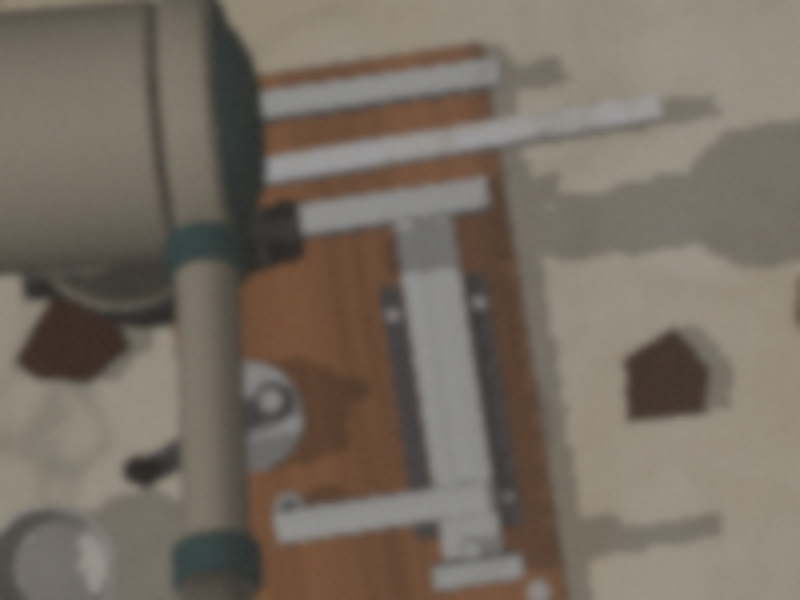

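Run:
```python
from h import *
d=np.load('s3.npy',allow_pickle=True).item(); t=np.load('top.npy',allow_pickle=True).item()
a=lambda x,y:(220+x/4-.5,220+y/4-.5); b=lambda x,y:(200+x/4-.5,150+y/4-.5)
for z in(.03,.055,.08,.1):
  print(z,'s2',ray(d,*a(447,212),z).round(3),'s3',ray(d,*a(203,132),z).round(3),'top',ray(t,*b(275,235),z).round(3))
P=manip.get_state();print(P['position'],P['qpos'])
big=cv2.resize(cv2.imread('pics/s3.png')[200:270,235:305],None,fx=8,fy=8,interpolation=cv2.INTER_CUBIC)
big=cv2.convertScaleAbs(big,alpha=2)
im2=cv2.resize(cv2.imread('pics/s2.png')[220:290,295:325],None,fx=8,fy=8,interpolation=cv2.INTER_CUBIC)
cv2.imwrite('pics/z.png',np.hstack([big,cv2.convertScaleAbs(im2,alpha=2)]))
```

```text
0.03 s2 [0.557 0.064 0.03 ] s3 [0.705 0.086 0.03 ] top [0.677 0.106 0.03 ]
0.055 s2 [0.54  0.09  0.055] s3 [0.682 0.111 0.055] top [0.674 0.104 0.055]
0.08 s2 [0.522 0.115 0.08 ] s3 [0.66  0.135 0.08 ] top [0.67  0.102 0.08 ]
0.1 s2 [0.508 0.135 0.1  ] s3 [0.642 0.155 0.1  ] top [0.668 0.1   0.1  ]
[0.64820698 0.14487539 0.05489989] [1.15091422e-01 5.06420612e-01 1.50368382e+00 2.17324199e-04
 1.13225648e+00 1.50760805e+00]
```

View pics/z.png

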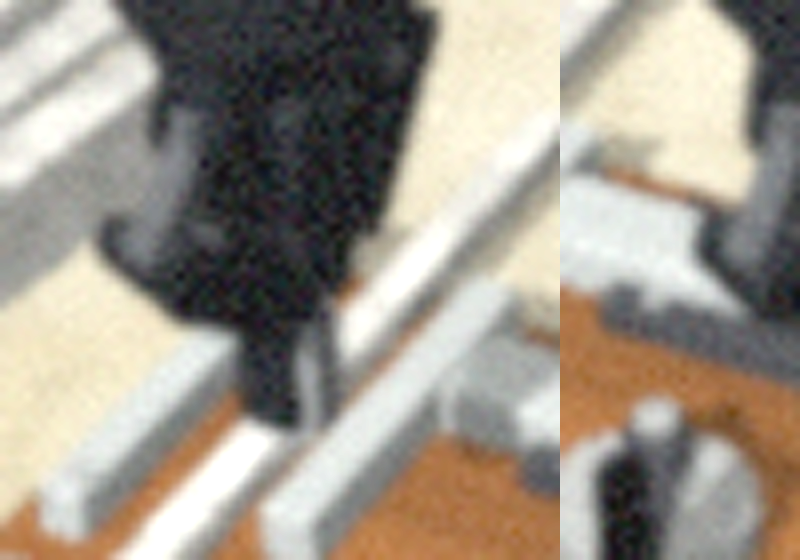

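Both tip sightings agree with the reported xy only if the real tip is about 85 mm up. That means reported z reads roughly 30 mm too low, and the tip passed over the pin. I'll go back behind the handle, slightly left of the roller arm, and lower carefully to check the height.

Call:
step_arm(
  increments=[
    {"grip": 0, "delta_pos": [0, 0, 0.03], "twist": 0},
    {"grip": 0, "delta_pos": [-0.03, -0.003, 0.01], "twist": 0},
    {"grip": 0, "delta_pos": [-0.032, -0.004, 0], "twist": 0},
    {"grip": 0, "delta_pos": [-0.032, -0.004, 0], "twist": 0},
    {"grip": 0, "delta_pos": [-0.033, -0.004, 0], "twist": 0},
    {"grip": 0, "delta_pos": [0, 0, 0], "twist": 0},
    {"grip": 0, "delta_pos": [0, 0, -0.03], "twist": 0},
    {"grip": 0, "delta_pos": [0, 0, -0.01], "twist": 0},
    {"grip": 0, "delta_pos": [0, 0, 0], "twist": 0},
  ],
)

```text
clock: 4.5
position: [0.5184, 0.1304, 0.0528]
ee_rot: [-0.063, -0.702, -0.063, 0.706]
contact_force: [-0.4, -0.8, -1.0]
width: 0.0003
```

Run:
```python
from h import *
d=snap('scene','pics/s4.png'); s=manip.get_state(); P=s['position']; print(P,Ji(P),s['contact_force'])
im=cv2.cvtColor(d['img'],cv2.COLOR_RGB2GRAY).astype(int); bg=cv2.cvtColor(np.load('scene.npy',allow_pickle=True).item()['img'],cv2.COLOR_RGB2GRAY).astype(int)
m=(abs(im-bg)>25).astype(np.uint8)
for z in(0,.015,.03,.045):
    print('proj tip +',z,proj(d,P+[0,0,z]).round(1))
u=proj(d,P)
for v in range(int(u[1])-35,int(u[1])+8,2):
    c=np.where(m[v,int(u[0])-30:int(u[0])+30])[0]+int(u[0])-30
    print(v,(c.min(),c.max(),len(c)) if len(c) else '-',end=' ')
```

```text
[0.51990113 0.13053719 0.05396057] [-0.03681553  0.08105252] [1.39468669 0.71636577 0.08024054]
proj tip + 0 [327.6 287.4]
proj tip + 0.015 [327.6 281.5]
proj tip + 0.03 [327.7 275.5]
proj tip + 0.045 [327.8 269.4]
252 (np.int64(308), np.int64(337), 30) 254 (np.int64(308), np.int64(337), 30) 256 (np.int64(309), np.int64(336), 28) 258 (np.int64(311), np.int64(353), 27) 260 (np.int64(314), np.int64(354), 28) 262 (np.int64(316), np.int64(353), 23) 264 (np.int64(324), np.int64(351), 12) 266 (np.int64(323), np.int64(350), 8) 268 (np.int64(331), np.int64(349), 9) 270 (np.int64(324), np.int64(348), 10) 272 (np.int64(324), np.int64(346), 11) 274 (np.int64(326), np.int64(344), 10) 276 - 278 - 280 - 282 - 284 - 286 - 288 - 290 - 292 - 294 -
```

The tip's column fits the reported xy, and its row fits +30 mm of height. I'll lower 30 mm.

Call:
step_arm(
  increments=[
    {"grip": 0, "delta_pos": [0, 0, -0.015], "twist": 0},
    {"grip": 0, "delta_pos": [0, 0, -0.01], "twist": 0},
    {"grip": 0, "delta_pos": [0, 0, -0.005], "twist": 0},
    {"grip": 0, "delta_pos": [0, 0, 0], "twist": 0},
  ],
)

```text
clock: 4.88
position: [0.5206, 0.1304, 0.0241]
ee_rot: [-0.063, -0.703, -0.063, 0.705]
contact_force: [0.5, -0.7, -0.7]
width: -0.0002
```

Run:
```python
from h import *
d=snap('scene','pics/s5.png'); s=manip.get_state(); P=s['position']; print(P,Ji(P),s['contact_force'])
for z in(0,.015,.03,.045): print('proj tip +',z,proj(d,P+[0,0,z]).round(1))
cv2.imwrite('pics/s5c.png',cv2.resize(d['img'][220:320,270:380,::-1],None,fx=6,fy=6,interpolation=cv2.INTER_CUBIC))
```

```text
[0.52119786 0.13046951 0.02470198] [-0.03554929  0.08076491] [0.62409138 1.22979644 0.0104656 ]
proj tip + 0 [327.  298.4]
proj tip + 0.015 [327.  292.7]
proj tip + 0.03 [327.1 286.9]
proj tip + 0.045 [327.1 280.9]
```

View pics/s5c.png

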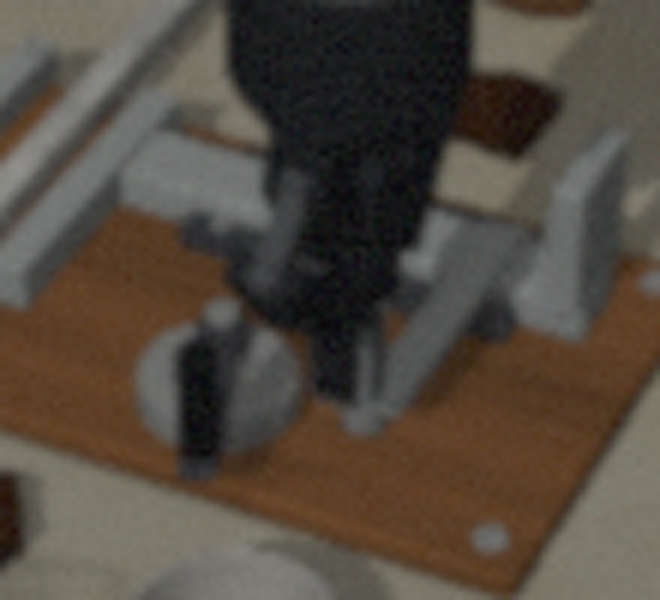

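The tip shows at pixel (326.7,286.7), which matches a real height of 55 mm. It is behind the handle and next to the roller arm. Next I push along the circle and check the force early.

Call:
step_arm(
  increments=[
    {"grip": 0, "delta_pos": [0.008, 0.0055, 0], "twist": 0},
    {"grip": 0, "delta_pos": [0.0053, 0.0088, 0], "twist": 0},
    {"grip": 0, "delta_pos": [0.0065, 0.008, 0], "twist": 0},
    {"grip": 0, "delta_pos": [0.0076, 0.007, 0], "twist": 0},
    {"grip": 0, "delta_pos": [0.0086, 0.0057, 0], "twist": 0},
    {"grip": 0, "delta_pos": [0.0093, 0.0044, 0], "twist": 0},
  ],
)

```text
clock: 5.43
position: [0.5657, 0.1703, 0.0246]
ee_rot: [-0.064, -0.703, -0.063, 0.706]
contact_force: [-4.5, -4.2, -0.3]
width: -0.0001
```

Call:
step_arm(
  increments=[
    {"grip": 0, "delta_pos": [0.0098, 0.003, 0], "twist": 0},
    {"grip": 0, "delta_pos": [0.01, 0.0015, 0], "twist": 0},
    {"grip": 0, "delta_pos": [0.01, 0, 0], "twist": 0},
    {"grip": 0, "delta_pos": [0.01, -0.0014, 0], "twist": 0},
  ],
)

```text
clock: 5.77
position: [0.6049, 0.1725, 0.0244]
ee_rot: [-0.064, -0.702, -0.063, 0.706]
contact_force: [-7.0, -3.7, 1.1]
width: 0.0003
```

Call:
step_arm(
  increments=[
    {"grip": 0, "delta_pos": [0.0098, -0.003, 0], "twist": 0},
    {"grip": 0, "delta_pos": [0.0093, -0.0044, 0], "twist": 0},
    {"grip": 0, "delta_pos": [0.0086, -0.0056, 0], "twist": 0},
    {"grip": 0, "delta_pos": [0.0076, -0.0069, 0], "twist": 0},
    {"grip": 0, "delta_pos": [0.006, -0.007, 0], "twist": 0},
    {"grip": 0, "delta_pos": [0, 0, 0], "twist": 0},
  ],
)

```text
clock: 6.27
position: [0.6423, 0.1445, 0.0238]
ee_rot: [-0.063, -0.7, -0.063, 0.709]
contact_force: [-9.0, 0.9, 0.1]
width: -0.0001
```

Run:
```python
from h import *
d=snap('scene','pics/s6.png'); s=manip.get_state(); p=Ji(s['position'])-[.03,.043]
print(s['position'],'tool th',np.arctan2(p[1],p[0]),np.hypot(*p),s['contact_force'])
im=d['img'][220:350,225:375,::-1].copy(); im=cv2.resize(im,None,fx=5,fy=4.6/4.6*5/1.1,interpolation=cv2.INTER_CUBIC); cv2.imwrite('pics/s6c.png',im)
for t in(-.2,0,.2,.4):
    q=J(.03+.07*np.cos(t),.043+.07*np.sin(t)); print(t,proj(d,[*q,.041]),((proj(d,[*q,.041])-[225,220]+.5)*[5,5/1.1]).round())
```

```text
[0.64413067 0.1460187  0.02386842] tool th 0.5043372430193548 0.06651710531217117 [-6.06017486  1.62217825  0.2050607 ]
-0.2 [280.4680953  259.25975524] [280. 181.]
0 [276.59470672 262.71532852] [260. 196.]
0.2 [273.81846552 266.59893731] [247. 214.]
0.4 [272.27704074 270.77340419] [239. 233.]
```

View pics/s6c.png

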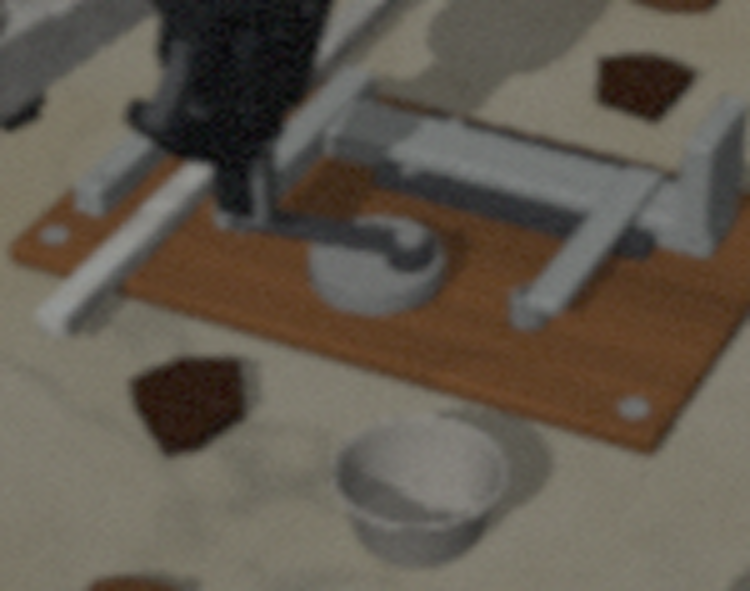

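The lever now points mostly forward, at roughly 0.2 to 0.35 rad; the rule and slide have not moved. The force is mostly along −x, so the pin sits on the tool's front face. I'll move to the pin's left side and nudge it to about 0.1.

Call:
step_arm(
  increments=[
    {"grip": 0, "delta_pos": [-0.0027, 0.016, 0], "twist": 0},
    {"grip": 0, "delta_pos": [0.008, 0.0014, 0], "twist": 0},
    {"grip": 0, "delta_pos": [0, 0, 0], "twist": 0},
    {"grip": 0, "delta_pos": [0.0013, -0.0076, 0], "twist": 0},
    {"grip": 0, "delta_pos": [0.0013, -0.0076, 0], "twist": 0},
    {"grip": 0, "delta_pos": [0.0013, -0.0076, 0], "twist": 0},
    {"grip": 0, "delta_pos": [0, 0, 0], "twist": 0},
  ],
)

```text
clock: 6.9
position: [0.6585, 0.1396, 0.0254]
ee_rot: [0.063, 0.705, 0.063, -0.703]
contact_force: [0.3, 1.1, -0.2]
width: -0.0
```

Run:
```python
from h import *
s=manip.get_state(); print(s['position'],Ji(s['position']),s['contact_force'])
```

```text
[0.65852524 0.13955313 0.02537964] [0.10131799 0.06631945] [ 0.31866818  1.12202461 -0.20363878]
```

Call:
step_arm(
  increments=[
    {"grip": 0, "delta_pos": [-0.0034, 0.02, 0], "twist": 0},
    {"grip": 0, "delta_pos": [0, 0, 0.04], "twist": 0},
    {"grip": 0, "delta_pos": [0, 0, 0.04], "twist": 0},
    {"grip": 0, "delta_pos": [-0.027, -0.024, 0], "twist": 0},
    {"grip": 0, "delta_pos": [-0.027, -0.024, 0], "twist": 0},
    {"grip": 0, "delta_pos": [-0.027, -0.024, 0], "twist": 0},
    {"grip": 0, "delta_pos": [-0.027, -0.024, 0], "twist": 0},
    {"grip": 0, "delta_pos": [-0.027, -0.024, 0], "twist": 0},
    {"grip": 0, "delta_pos": [-0.027, -0.024, 0], "twist": 0},
    {"grip": 0, "delta_pos": [-0.027, -0.024, 0], "twist": 0},
  ],
)

```text
clock: 7.73
position: [0.4624, -0.009, 0.1051]
ee_rot: [-0.064, -0.704, -0.063, 0.705]
contact_force: [-0.2, -0.6, 1.2]
width: 0.0
```

Run:
```python
from h import *
d=snap('scene','pics/s7.png'); s=manip.get_state(); print(s['position'],Ji(s['position']),s['contact_force'])
im=cv2.resize(d['img'][220:350,225:375,::-1],None,fx=5,fy=4.5,interpolation=cv2.INTER_CUBIC)
for t in(-.2,0,.2,.4):
    q=J(.03+.07*np.cos(t),.043+.07*np.sin(t)); a,b=((proj(d,[*q,.085])-[225,220]+.5)*[5,4.5]).round(),((proj(d,[*q,.063])-[225,220]+.5)*[5,4.5]).round()
    cv2.circle(im,tuple(map(int,a)),3,(0,255,0) if t else (0,0,255),-1); print(t,a,b)
cv2.imwrite('pics/s7c.png',im)
```

```text
[ 0.45530612 -0.01206571  0.1044567 ] [-0.12476124 -0.04846062] [-6.3103276  -2.745836   -0.16519363]
-0.2 [275. 103.] [278. 141.]
0 [255. 118.] [258. 157.]
0.2 [241. 135.] [244. 174.]
0.4 [233. 154.] [236. 193.]
```

View pics/s7c.png

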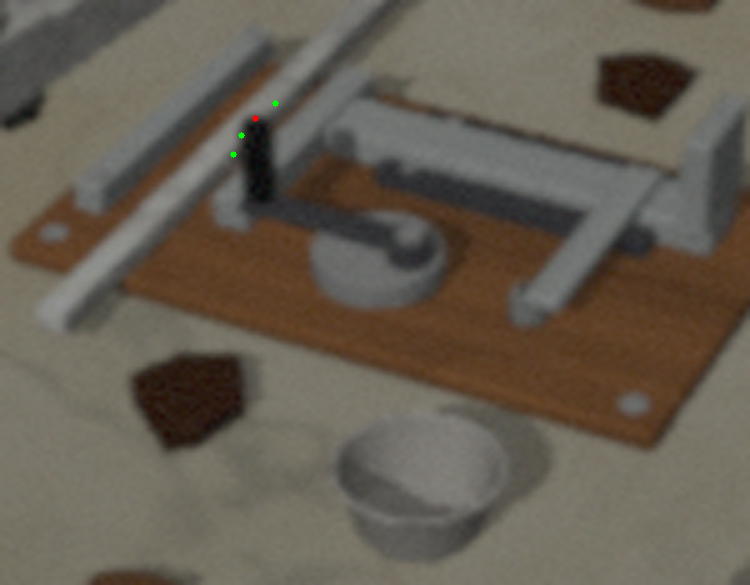

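The pin top coincides with the red marker for θ=0, so the cam is at its low point, with the slide still back. Next I lower behind the push plate and push forward.

Call:
step_arm(
  increments=[
    {"grip": 0, "delta_pos": [0, 0, 0], "twist": 0},
    {"grip": 0, "delta_pos": [0, 0, -0.035], "twist": 0},
    {"grip": 0, "delta_pos": [0, 0, -0.03], "twist": 0},
    {"grip": 0, "delta_pos": [0, 0, -0.01], "twist": 0},
    {"grip": 0, "delta_pos": [0, 0, 0], "twist": 0},
    {"grip": 0, "delta_pos": [0.01, 0.0017, 0], "twist": 0},
    {"grip": 0, "delta_pos": [0.01, 0.0017, 0], "twist": 0},
    {"grip": 0, "delta_pos": [0.008, 0.0014, 0], "twist": 0},
    {"grip": 0, "delta_pos": [0, 0, 0], "twist": 0},
  ],
)

```text
clock: 8.53
position: [0.4963, -0.0025, 0.0312]
ee_rot: [0.064, 0.706, 0.063, -0.703]
contact_force: [-0.3, 0.2, 0.1]
width: 0.0002
```

Run:
```python
from h import *
s=manip.get_state(); print(s['position'],Ji(s['position']),s['contact_force'])
```

```text
[ 0.49631695 -0.0025175   0.03116981] [-0.08272326 -0.04603896] [-0.28523442  0.24793992  0.07853344]
```

Call:
step_arm(
  increments=[
    {"grip": 0, "delta_pos": [0.005, 0.0009, 0], "twist": 0},
    {"grip": 0, "delta_pos": [0.005, 0.0009, 0], "twist": 0},
    {"grip": 0, "delta_pos": [0.005, 0.0009, 0], "twist": 0},
    {"grip": 0, "delta_pos": [0.005, 0.0009, 0], "twist": 0},
    {"grip": 0, "delta_pos": [0, 0, 0], "twist": 0},
  ],
)

```text
clock: 8.95
position: [0.5137, 0.0013, 0.0301]
ee_rot: [0.063, 0.705, 0.063, -0.704]
contact_force: [-1.1, -0.1, 0.8]
width: 0.0003
```

Call:
step_arm(
  increments=[
    {"grip": 0, "delta_pos": [0.004, 0.0007, 0], "twist": 0},
    {"grip": 0, "delta_pos": [0.003, 0.0005, 0], "twist": 0},
    {"grip": 0, "delta_pos": [0, 0, 0], "twist": 0},
  ],
)

```text
clock: 9.2
position: [0.52, 0.0025, 0.0299]
ee_rot: [0.063, 0.704, 0.063, -0.704]
contact_force: [-1.9, -0.0, 0.1]
width: 0.0002
```

Call:
step_arm(
  increments=[
    {"grip": 0, "delta_pos": [0.003, 0.0005, 0], "twist": 0},
    {"grip": 0, "delta_pos": [0.003, 0.0005, 0], "twist": 0},
    {"grip": 0, "delta_pos": [0, 0, 0], "twist": 0},
  ],
)

```text
clock: 9.45
position: [0.5244, 0.0033, 0.0298]
ee_rot: [-0.063, -0.703, -0.063, 0.705]
contact_force: [-6.0, -1.1, 1.7]
width: 0.0001
```

Call:
step_arm(
  increments=[
    {"grip": 0, "delta_pos": [0.002, 0.0003, 0], "twist": 0},
    {"grip": 0, "delta_pos": [0.002, 0.0003, 0], "twist": 0},
    {"grip": 0, "delta_pos": [0.002, 0.0003, 0], "twist": 0},
    {"grip": 0, "delta_pos": [0, 0, 0], "twist": 0},
  ],
)

```text
clock: 9.78
position: [0.5239, 0.0033, 0.0294]
ee_rot: [-0.064, -0.699, -0.064, 0.71]
contact_force: [-15.3, -4.5, 10.6]
width: 0.0001
```

Run:
```python
from h import *
s=manip.get_state(); print(s['position'],Ji(s['position']),s['contact_force'])
d=snap('scene','pics/s8.png')
a,b=[cv2.resize(cv2.imread(f)[220:330,225:375],None,fx=5,fy=2.7*2,interpolation=cv2.INTER_CUBIC) for f in('pics/s7.png','pics/s8.png')]
cv2.imwrite('pics/s8c.png',b)
```

```text
[0.5239426  0.00334517 0.02940664] [-0.05450267 -0.04496854] [-15.34303019  -4.47115977  10.6111827 ]
```

The tool has stopped dead at 15 N, which looks like the end stop. I'll retreat, then check from above.

Call:
step_arm(
  increments=[
    {"grip": 0, "delta_pos": [-0.012, -0.002, 0], "twist": 0},
    {"grip": 0, "delta_pos": [-0.03, -0.005, 0], "twist": 0},
    {"grip": 0, "delta_pos": [-0.03, -0.005, 0], "twist": 0},
    {"grip": 0, "delta_pos": [0, 0, 0.04], "twist": 0},
    {"grip": 0, "delta_pos": [0, 0, 0.04], "twist": 0},
    {"grip": 0, "delta_pos": [-0.02, -0.035, 0], "twist": 0},
    {"grip": 0, "delta_pos": [-0.02, -0.035, 0], "twist": 0},
    {"grip": 0, "delta_pos": [-0.02, -0.035, 0], "twist": 0},
    {"grip": 0, "delta_pos": [-0.01, -0.035, 0], "twist": 0},
    {"grip": 0, "delta_pos": [0, 0, 0], "twist": 0},
  ],
)

```text
clock: 10.67
position: [0.3904, -0.1543, 0.111]
ee_rot: [0.064, 0.706, 0.059, -0.703]
contact_force: [1.0, -0.0, 0.1]
width: -0.0001
```

Run:
```python
from h import *
s=manip.get_state(); print(s['position'],s['contact_force'])
d=snap('top','pics/t9.png'); np.save('t9.npy',d,allow_pickle=True)
cv2.imwrite('pics/t9c.png',cv2.resize(d['img'][150:300,200:400,::-1],None,fx=4,fy=4))
```

```text
[ 0.39037079 -0.15430189  0.1110442 ] [ 1.03541382 -0.04750833  0.09189397]
```

View pics/t9c.png

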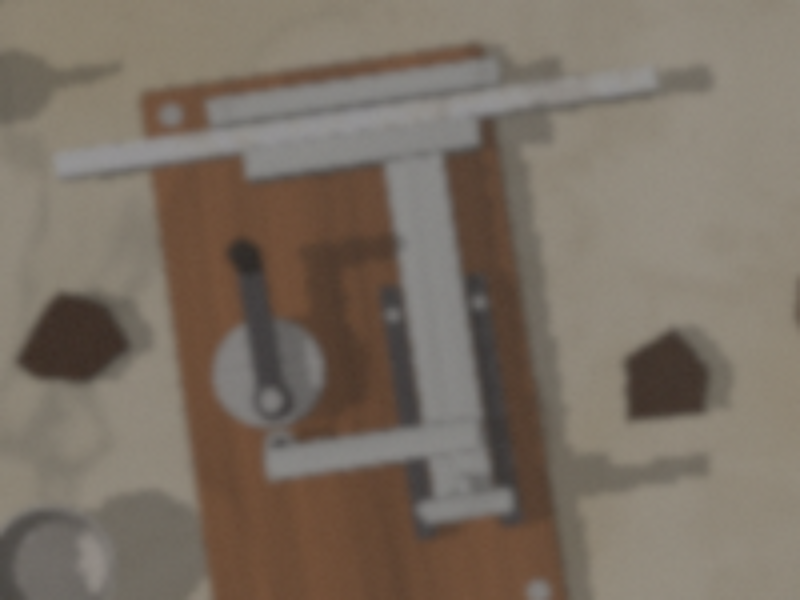

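The rule lies between jaw and fence, and the cam handle points straight forward. Measuring the travel and the rule's position:

Run:
```python
from h import *
d=np.load('t9.npy',allow_pickle=True).item(); a=lambda p:(200+p[0]/4-.5,150+p[1]/4-.5)
f=lambda p,z:Ji(ray(d,*a(p),z)).round(4)
for p in((424,525),(515,512)):print('plate',f(p,.082))
for p in((247,180),(478,147)):print('jaw rear',f(p,.03))
h=f((244,250),.083)-[.03,.043];print('cam',np.arctan2(h[1],h[0]))
for p in((57,179),(655,95)):print('rule near lower edge',f(p,.012))
for p in((52,154),(655,68)):print('rule far top edge',f(p,.025))
# sub-pixel shift of plate+arm between pictures by template matching
g=lambda q:cv2.cvtColor(q['img'],cv2.COLOR_RGB2GRAY)
t=np.load('top.npy',allow_pickle=True).item(); T=g(t)[286:300,304:336]
R=cv2.matchTemplate(g(d)[255:305,290:345],T,cv2.TM_CCOEFF_NORMED); _,v,_,l=cv2.minMaxLoc(R); x,y=l
sy=0.5*(R[y-1,x]-R[y+1,x])/(R[y-1,x]-2*R[y,x]+R[y+1,x]); sx=0.5*(R[y,x-1]-R[y,x+1])/(R[y,x-1]-2*R[y,x]+R[y,x+1])
u0=np.array([320,293.]);u1=u0+[290+x+sx-304,255+y+sy-286]
print('match',v,'travel',Ji(ray(d,*u1,.08))-Ji(ray(d,*u0,.08)))
```

```text
plate [-0.0417 -0.023 ]
plate [-0.042  -0.0668]
jaw rear [0.1434 0.04  ]
jaw rear [ 0.1429 -0.0782]
cam -0.002805041731404151
rule near lower edge [0.1612 0.1375]
rule near lower edge [ 0.1593 -0.1739]
rule far top edge [0.1719 0.1363]
rule far top edge [ 0.1708 -0.1743]
match 0.8624759912490845 travel [ 3.20607609e-02 -8.72041717e-06]
```

```bash
python3 -c "
from rig import manip
print(manip.sign_off(), manip.get_state()['clock'])"
```

```text
the job is handed in; nothing more can be done
the job is handed in; nothing more can be done
```

I turned the cam to its low point first, then pushed the slide forward by its push plate until it stopped dead at about 15 N. I backed off and handed the job in at about 11 s; sign-off gives no verdict.

**Last checks (top camera, arm clear):**
- **Cam:** it measures about 0.00 rad.
- **Slide:** it moved about 32 mm from its start, which could have been anywhere from 0 to 4 mm forward. The travel alone doesn't prove it is within 2 mm of home, but the hard stop and the rule's position agree with fully home.
- **Rule:** its centre is at about jig x = 166 mm, against a target of about 167 mm. It is parallel to the fence within about 0.006 rad.
- **Surroundings:** the chocolate and cup nearest the jig looked unmoved in the pictures. I did not measure them, and the pieces farther out were outside the final picture.

**What went wrong or disagreed:**
- **First push missed:** the camera put the fingertips about 30 mm higher than the reported height, so they passed over the handle. Nothing moved. I lowered by 30 mm and repeated the push.
- **Upward force at the end stop:** the final push also showed about 10 N upward, which I did not explain. It was gone once the arm backed off.

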